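# Close up the spice rack with its sliding end stop

## Task

The three spice jars in the rack have slid apart. With the fingertips, and without gripping anything, push the rack's sliding end stop along its notched rail so that it gathers the jars against the fixed end panel, and carry on - past the notch that would leave room for a fourth jar - until it drops into the notch that holds just these three as a snug row, then take your hand away. Push only the stop: do not touch, squeeze, lift or tip the jars, and leave the things round the rack where they are.

Things in the scene. Friction and masses are not known exactly. Their poses are not given: they have to be found in the camera images.
- rack: dark wooden spice rack, fixed, 74 (x) x 336 (y) x 112 mm. Origin: centre of its underside; +y runs along the row to the tall end panel (112 mm high, inner face at y = +156 mm); at the other end only a low cross-piece (50 mm high, y = -156 to -168 mm). Jars stand on a slippery steel liner, z = 14 mm, in a 48 mm channel between a back rod (+x) and a flat notched front rail (-x, top z = 40 mm)
- end_stop: the rack's sliding stop: upright wooden plate 66 mm wide, 10 mm thick, top 110 mm above the worktop, on two black saddles that reach 34 mm out behind it (away from the jars; they and the pin's knob stay below 68 mm). Slides only along the rack's y. Origin: on the jar side of its low rubber bumper, at worktop height, axes as the rack's; the outer face is at y = -13 mm. 0.22 kg
- stop_push (a point): middle of the free flat area of the end stop's outer face, the one away from the jars: 66 mm wide, from 74 to 106 mm above the worktop; this point is 90 mm above it and moves with the stop, axes as the rack's. Push here along +y, towards the jars (the jars' caps reach up to 110 mm)
- row_notch (a point): where the end stop's origin (its bumper) comes, seen from above, when the pin sits in the three-jar notch: x = 0, y = +22.5 mm in the rack's frame, 90 mm above the worktop. Notches in the rail's top edge are 12 mm wide, 44.5 mm apart, for four, three and two jars, the fewer the nearer to the end panel
- stop_travel (a joint): travel of the end stop, m, 0 at the open end, growing towards the jars: four-jar notch at 0.080, three-jar notch at 0.1245, two-jar at 0.169. Slides at about 2 N (1 N more with jars); within 4 mm of a notch the push dips and the pin draws the stop in; leaving a notch takes about 10 N. About 6 mm past the three-jar notch, out of it, the jars are tight against the end panel
- pin_drop (a joint): how far the stop's spring-loaded index pin (round steel knob on the front saddle) has dropped, m: below 0.001 while its round nose rides on the rail's top edge, about 0.0045 when it has fully dropped into a notch
- spice_0: glass spice jar with a dark cap, 44 mm across, 96 mm tall, about 0.11 kg; origin: centre of its underside, z up. The three jars look much alike and may stand in any order in the rack's channel, on its steel liner
- spice_1: glass spice jar with a dark cap, 44 mm across, 96 mm tall, about 0.11 kg; origin: centre of its underside, z up. The three jars look much alike and may stand in any order in the rack's channel, on its steel liner
- spice_2: glass spice jar with a dark cap, 44 mm across, 96 mm tall, about 0.11 kg; origin: centre of its underside, z up. The three jars look much alike and may stand in any order in the rack's channel, on its steel liner
- herb_jar: bystander: another spice jar, taller (109 mm, 45 mm across), standing on the worktop outside the rack; origin: centre of its underside
- salt_shaker: bystander: grey salt shaker, 44 mm across, 90 mm tall, on the worktop; origin: centre of its underside
- espresso_cup: bystander: small white cup with a handle, 62 x 88 x 50 mm, on the worktop; origin: middle of its underside
Not all that is in view belongs to the job. What is shaped like the spice_1 but green is not meant. Leave any turquoise look-alike of the spice_2 alone.

How it is judged (in metres and radians):
At the end, for the whole second after the job is handed in: the end stop rests in the three-jar notch (within 3 mm of its middle, the pin dropped by more than 3 mm), and all three jars stand upright (within 0.1 rad) and at rest in the channel between the stop and the end panel (value of joint pin_drop above 0.003 m and value of joint stop_travel between 0.1215 and 0.1275 m and velocity of joint stop_travel between -0.005 and 0.005 m/s and angle between each of spice_0, spice_1, spice_2's own z axis and vertical below 0.1 rad and linear speed of each of spice_0, spice_1, spice_2 below 0.02 m/s and y of spice_0 in the frame of rack between 0.035 and 0.14 m and x of spice_0 in the frame of rack between -0.008 and 0.008 m and z of spice_0 in the frame of rack between 0.009 and 0.019 m and y of spice_1 in the frame of rack between 0.035 and 0.14 m and x of spice_1 in the frame of rack between -0.008 and 0.008 m and z of spice_1 in the frame of rack between 0.009 and 0.019 m and y of spice_2 in the frame of rack between 0.035 and 0.14 m and x of spice_2 in the frame of rack between -0.008 and 0.008 m and z of spice_2 in the frame of rack between 0.009 and 0.019 m); the robot touches nothing.
It fails at once if a jar is squeezed by the stop with more than 20 N (contact force between any of spice_0, spice_1, spice_2 and end_stop above 20 N).
It fails at once if the robot touches a jar of the row (contact force between any of spice_0, spice_1, spice_2 and the arm above 0.5 N or contact force between any of spice_0, spice_1, spice_2 and the fingers above 0.5 N).
It fails at once if a jar of the row is lifted off the liner by more than 10 mm or tipped by more than 0.35 rad (z of any of spice_0, spice_1, spice_2 in the frame of rack above 0.024 m or angle between any of spice_0, spice_1, spice_2's own z axis and vertical above 0.35 rad).
It fails at once if the end stop is gripped hard or forced, with more than 30 N (contact force between the fingers and end_stop above 30 N).
It fails at once if a thing beside the rack is shifted by more than 20 mm (distance of any of herb_jar, salt_shaker, espresso_cup from where it was at the start of the episode above 0.02 m).
It also fails if it takes over 35 s, if anything falls off the work surface, if the arm or the gripper's body presses on something with over 40 N, if the wrist force passes 120 N, or if a joint passes its speed limit or range.

## Robot

A 6-joint arm with a two-finger parallel gripper is mounted at the origin on a cart in front of the work surface, level with it; the furniture and walls round the work are solid. World frame = base frame: x ahead of the robot, y to its left, z up, the work surface at z = 0. Lengths are in mm, angles in rad, forces in N, time in s.
With the tool pointing down it reaches from about 275 to 775 mm from the base axis. Payload 14.6 kg.
Tool frame: the origin (TCP) lies between the finger pads; the fingertips stand 25 mm ahead of it and the grasp point (between the pads) lies 6 mm ahead of it; z points along the fingers, y is the direction in which the jaws open and shut (so a half turn about z gives the same grasp; the last joint's range is limited). The gripper opens to 85 mm and grips with 20 to 120 N. Pads are 22 mm wide; open, the fingers measure 114 mm over their backs; the gripper's body (76 mm by 85 mm) begins 54 mm behind the grasp point. The pads swing forward as they close: fully open they stand 13 mm farther back than shut.
Start: joints at [-1.293, 0.263, -0.048, 1.259, 0, 1.415], TCP at [220.187, -476.598, 256.278] pointing down, gripper open.
Joint ranges: [-2.65, 2.65], [-0.89, 1.7], [-1.18, 1.37], [-2.13, 2.11], [-1.35, 1.29], [-3.14, 3.14]. Speed limits (rad/s): [1.89, 1.89, 2.57, 2.79, 3.14, 3.14].

## Interface

Orientations are given as a unit quaternion [w, x, y, z].
In Python, from workcell import r gives the robot as it stands.
- The arm moves only by the shell command python3 -m inch 'ROWS' [FORCE]. ROWS is JSON, one flat list of numbers, 5 for each row, row after row: the shift along the tool's x, y, z scaled (see below), then the turn about the tool's z scaled (see below), then the opening, from -1 (shut) to 1 (fully open). In form: [tx, ty, tz, twist, fingers, tx, ty, tz, twist, fingers, ...]. A call has 1 to 12 rows; each row shifts and turns the commanded pose from where the row before left it, along the tool's axes as they then stand; what a row does not reach is not made up. The controller multiplies each number of a shift by 25 mm and each number of a turn by 30 degrees. A row lasts 1/12 s, in which the tool goes at most 41.7 mm and 7.16 degrees, less where a joint would pass 70% of its speed; a pose out of reach is approached as far as the arm can. A call with a number of a shift or a turn outside -1 to 1 is refused whole. A call with a gripper value outside its range is refused whole. The fingers move at their own pace and stop on an object; FORCE is the grip in N (left out, the last holds). Time passes only in rows, so rows that do not move let the fingers close. It gives the time, the measured TCP pose, the force and the opening at its end, in the units of the state.
- r.read_state(): the state, without advancing time (a new reading comes with each control period).
- r.grab_frame(name): name is "side" or "top"; returns (picture, depth): 400x640x3 uint8, red, green, blue; 400x640 float32, mm along the optical axis (not along the pixel's ray), 0 where there is no reading.
- r.get_calibration(name): a dict with "vertical_fov" (degrees; the focal length in pixels is half the picture's height over the tangent of half this angle, whatever the lens; pixels are square), "cx", "cy" (the principal point, pixels), "R" (3x3) and "t" (3): a world point X has camera coordinates R X + t. Camera axes: x right, y down, z forward; pixel columns grow to the right and rows downward; lengths in mm; the calibration is good to about 2 mm. A picture is of the moment at which its call begins. get_calibration takes no time and is no camera call.
- r.job_done(): hands the job in, once; it reports no verdict.
The state is a dict: "t": time; "joint_pos": joint angles; "qvel": joint speeds; "effort": joint torques, N m; "ee_pos": TCP position; "orientation": TCP orientation; "wrist_force": force on the tool from outside, world axes, zero at the start; "wrist_torque": the same for the moment, N m; "width": opening from 0.0 (shut) to 1.0 (fully open).
Only numpy, scipy, OpenCV 4.12 (cv2) and the standard library are available. Lean on these libraries where they do the work, as an engineer would, in place of code of your own. Each camera call takes 0.05 s, during which the arm holds its last target. There are 200 camera calls.

## Working session

There is one attempt and no reset: what is moved stays moved. The work goes in short steps, Python scripts to look and compute and a shell command to move; the robot and the scene stay as the last step left them, time stands still between calls to the robot, and variables do not carry over. Pictures are saved under pics/ and viewed, about 8 in all and at most 12, crops included, and the job is handed in when it is done.

```bash
mkdir -p pics; ls; python3 - <<'E'
from workcell import r
import cv2,numpy as np
s=r.read_state();print(s)
for n in("top","side"):
    p,d=r.grab_frame(n);cv2.imwrite(f"pics/{n}0.png",p[:,:,::-1]);np.savez(f"pics/{n}0.npz",p=p,d=d)
    print(n,r.get_calibration(n))
E
```

```text
pics
{'t': 0.0, 'joint_pos': array([-1.29328316e+00,  2.63493984e-01, -4.89553514e-02,  1.25940155e+00,
       -9.98420878e-06,  1.41551141e+00]), 'qvel': array([-1.90181601e-04,  2.47104304e-04,  1.91961335e-03,  1.01032066e-04,
        4.46382720e-05, -7.51366472e-04]), 'effort': array([ 5.01813061e-03, -6.37628531e+01,  3.84555566e+01,  1.38037180e-02,
        9.03640512e-05,  2.81744838e-05]), 'ee_pos': array([ 220.11924683, -476.33863442,  255.83333084]), 'orientation': array([-5.25988589e-04,  9.76676820e-01,  2.14714021e-01, -3.71868529e-05]), 'wrist_force': array([-0.26709204, -0.44211641, -0.42123056]), 'wrist_torque': array([ 0.03034465,  0.0011641 , -0.01250885]), 'width': 0.9978188538766274}
top {'vertical_fov': 53.61417951407145, 'cx': 311.32558641095204, 'cy': 199.7032647456183, 'R': array([[ 0.01954194, -0.99980007,  0.00423429],
       [-0.99823677, -0.01974845, -0.05597628],
       [ 0.05604871, -0.00313293, -0.99842312]]), 't': array([  35.5123068 ,  407.54174813, 1163.10859769])}
side {'vertical_fov': 47.9073264498198, 'cx': 323.1415318647213, 'cy': 202.7080754011229, 'R': array([[-0.89977745, -0.43621415, -0.01085172],
       [-0.18676724,  0.40748201, -0.89391074],
       [ 0.3943584 , -0.80229398, -0.44811363]]), 't': array([ 401.91709374,  133.84029657, 1245.06650474])}
```

View pics/top0.png

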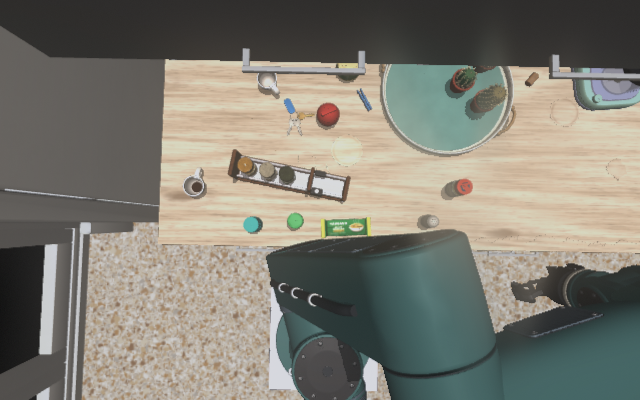

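View pics/side0.png

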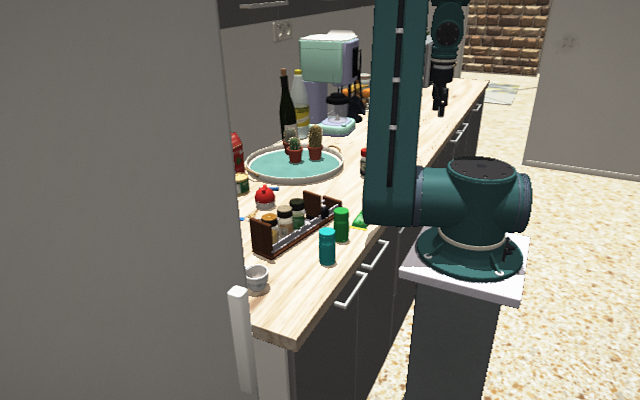

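The top view shows the rack from its end panel (about (235,163)) to its open end (about (348,187)), with the stop near (313,180). The salt shaker is at (429,221), the red-capped herb jar at (460,187) and the cup at (195,184). The side view agrees. Next I'll measure the rack.

```bash
cat > h.py <<'E'
import numpy as np,cv2
from workcell import r
def cloud(n,d):
    c=r.get_calibration(n);f=200/np.tan(np.radians(c["vertical_fov"]/2))
    v,u=np.mgrid[:400,:640];P=np.stack([(u-c["cx"])/f*d,(v-c["cy"])/f*d,d],-1)
    return (P-c["t"])@c["R"]
def show(n,p,box,k,name):
    x0,y0,x1,y1=box;cv2.imwrite(name,cv2.resize(p[y0:y1,x0:x1,::-1],None,fx=k,fy=k,interpolation=cv2.INTER_CUBIC))
E
python3 - <<'E'
from h import *
z=np.load("pics/top0.npz");p,d=z["p"],z["d"];X=cloud("top",d)
show("top",p,(220,140,360,210),5.7,"pics/c0.png")
np.set_printoptions(precision=1,suppress=True)
for nm,(u,v) in dict(table=(370,190),herb=(463,187),salt=(429,221),cup=(195,184)).items():print(nm,X[v,u])
# dark wood mask in rack region
hsv=cv2.cvtColor(p,cv2.COLOR_RGB2HSV)
roi=np.zeros((400,640),bool);roi[145:206,222:356]=1
m=roi&(X[...,2]>6)&(X[...,2]<130)
pts=X[m];rect=cv2.minAreaRect(pts[:,:2].astype(np.float32));print("all",rect,len(pts))
print(cv2.boxPoints(rect))
for lo,hi in((100,125),(44,56),(30,44),(85,100)):
    q=m&(X[...,2]>lo)&(X[...,2]<hi)
    n,l,st,ce=cv2.connectedComponentsWithStats(q.astype(np.uint8))
    for i in range(1,n):
        if st[i,4]>8:print(lo,st[i],X[l==i].mean(0),X[l==i].min(0),X[l==i].max(0))
E
```

```text
table [ 440.  -131.9    1. ]
herb [ 444.1 -368.8  110.4]
salt [ 349.9 -283.4   86.8]
cup [446.8 390.4   9.7]
all ((475.35894775390625, 117.73418426513672), (171.1440887451172, 377.85791015625), 1.101975917816162) 3049
[[386.2 305. ]
 [393.4 -72.8]
 [564.5 -69.5]
 [557.3 308.3]]
100 [228 149  10  27 134] [500.4 261.5 110. ] [464.5 250.9 100.1] [537.1 272.6 118. ]
100 [237 157  16  16 197] [494.6 227.3 108.9] [473.8 207.8 100.7] [515.2 249.1 114.6]
100 [259 162  16  16 193] [482.  167.6 109.3] [461.3 147.  101.6] [503.  188.4 114.1]
100 [279 166  16  16 197] [472.9 113.7 109.5] [451.7  92.7 100.5] [492.7 133.6 114.5]
100 [307 167   8  24  87] [459.5  46.9 109. ] [427.7  38.1 103.9] [491.2  56.3 114.7]
44 [316 170  10   6  38] [483.4  18.7  46.5] [476.6   5.5  44.1] [491.2  31.8  50.2]
44 [342 176   9  25 103] [440.  -55.2  49.2] [405.6 -66.3  44. ] [475.3 -44.5  54.5]
44 [310 190   6   5  12] [426.8  40.3  53.9] [420.8  33.5  49.9] [432.2  47.9  55.9]
30 [248 157  41  10  83] [513.1 174.   39. ] [501.4 113.6  32.7] [526.1 230.5  43.5]
30 [290 166  21   7  51] [494.2  77.1  39.8] [485.8  49.   33.4] [502.6 107.5  43.5]
30 [237 168  70  23 168] [458.2 167.8  38.4] [433.7  59.7  30. ] [494.2 261.1  43.9]
30 [315 170  32  10  78] [476.  -12.3  39.5] [467.2 -55.6  30. ] [491.3  34.7  44. ]
30 [322 192  21   6  39] [420.9 -16.6  39.1] [414.7 -45.   32. ] [428.2  13.   44. ]
85 [232 151   7  25  30] [499.1 257.1  92.5] [466.5 250.4  86.3] [534.1 264.9  99.6]
85 [247 163   7  10  12] [485.9 211.6  95. ] [474.7 206.4  88. ] [500.6 222.4  99.5]
```

View pics/c0.png

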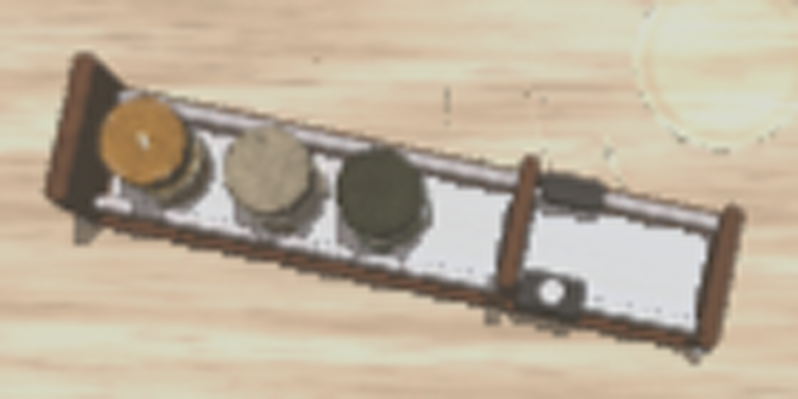

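Rack centre is about (470,103) with yaw −10.8°: panel-to-crosspiece distance is 322 mm against a nominal 324, and the stop's lateral offset is 0. The stop's travel is about 53 mm and its outer face sits at rack y ≈ −62. I'll turn the tool so its x lies along rack +y, and shut the fingers.

```bash
cat >> h.py <<'E'
from scipy.spatial.transform import Rotation as Ro
O=np.array([470.2,103.2]);Y=np.array([.1873,.9823]);XH=np.array([.9823,-.1873])
def rel():
    s=r.read_state();e=s["ee_pos"];q=s["orientation"];M=Ro.from_quat(q[[1,2,3,0]]).as_matrix();w=s["wrist_force"]
    print("t %.2f rack x %.1f y %.1f z %.1f"%(s["t"],(e[:2]-O)@XH,(e[:2]-O)@Y,e[2]),"yaw %.1f"%np.degrees(np.arctan2(M[1,0],M[0,0])),"toolz",M[:,2].round(3),"F x %.1f y %.1f z %.1f"%(w[:2]@XH,w[:2]@Y,w[2]),"w %.2f"%s["width"])
E
python3 -m inch '[0,0,0,-0.227,-1,0,0,0,-0.227,-1,0,0,0,-0.227,-1,0,0,0,-0.227,-1,0,0,0,-0.227,-1,0,0,0,-0.227,-1,0,0,0,-0.227,-1,0,0,0,-0.227,-1,0,0,0,0,-1,0,0,0,0,-1]' 20; python3 -c "from h import *;rel()"
```

```text
t: 0.93
ee_pos: [220.2, -476.5, 256.1]
orientation: [-0.0, 0.771, 0.636, 0.0]
wrist_force: [-0.3, -0.3, -0.7]
width: 0.002
t 0.93 rack x -137.0 y -616.3 z 256.1 yaw 79.1 toolz [-0.  0. -1.] F x -0.2 y -0.3 z -0.7 w 0.00
```

```bash
python3 -m inch '[0.85,0.23,0,0,-1,0.85,0.23,0,0,-1,0.85,0.23,0,0,-1,0.85,0.23,0,0,-1,0.85,0.23,0,0,-1,0.85,0.23,0,0,-1,0.85,0.23,0,0,-1,0.85,0.23,0,0,-1,0.85,0.23,0,0,-1,0.85,0.23,0,0,-1,0.85,0.23,0,0,-1,0.85,0.23,0,0,-1]' >/dev/null
python3 -m inch '[0.85,0.23,0,0,-1,0.85,0.23,0,0,-1,0.85,0.23,0,0,-1,0.85,0.23,0,0,-1,0.85,0.23,0,0,-1,0.85,0.23,0,0,-1,0.85,0.23,0,0,-1,0.85,0.23,0,0,-1,0.85,0.23,0,0,-1,0.85,0.23,0,0,-1,0.85,0.23,0,0,-1,0.85,0.23,0,0,-1]' >/dev/null; python3 -m inch '[0,0,0,0,-1,0,0,0,0,-1]'; python3 -c "from h import *;rel()"
```

```text
t: 3.1
ee_pos: [450.8, -0.5, 256.1]
orientation: [-0.0, 0.771, 0.637, -0.0]
wrist_force: [0.2, -0.0, -0.1]
width: 0.001
t 3.10 rack x 0.3 y -105.5 z 256.1 yaw 79.2 toolz [-0. -0. -1.] F x 0.2 y 0.0 z -0.1 w 0.00
```

```bash
python3 -m inch '[0,0,0.75,0,-1,0,0,0.75,0,-1,0,0,0.75,0,-1,0,0,0.75,0,-1,0,0,0.75,0,-1,0,0,0.75,0,-1,0,0,0.75,0,-1,0,0,0.75,0,-1,0,0,0,0,-1,0,0,0,0,-1]'>/dev/null; python3 - <<'E'
from h import *
rel()
for n in("top","side"):
    p,d=r.grab_frame(n);np.savez(f"pics/{n}1.npz",p=p,d=d)
    if n=="side":show(n,p,(230,170,370,275),5.5,"pics/s1.png")
    else: show(n,p,(220,140,360,210),5.7,"pics/t1.png")
E
```

```text
t 3.93 rack x -0.2 y -106.8 z 106.2 yaw 79.1 toolz [-0.002  0.    -1.   ] F x -1.2 y -0.4 z 0.5 w -0.00
```

View pics/s1.png

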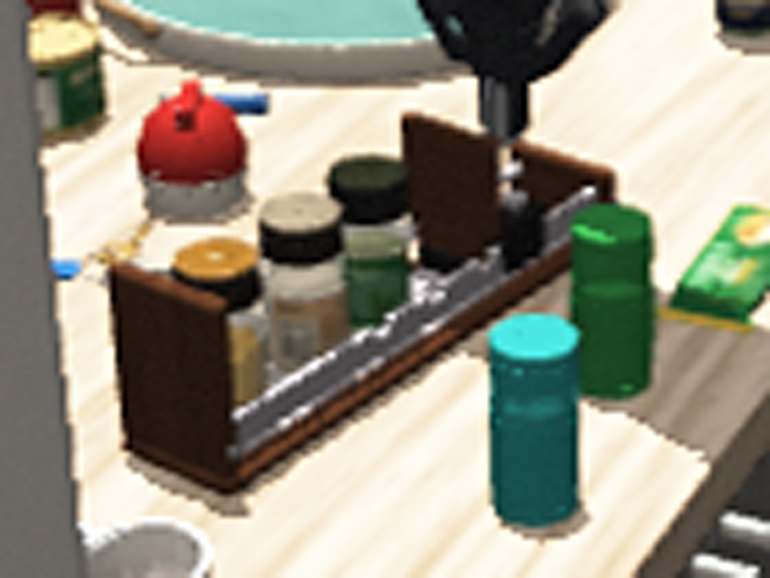

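View pics/t1.png

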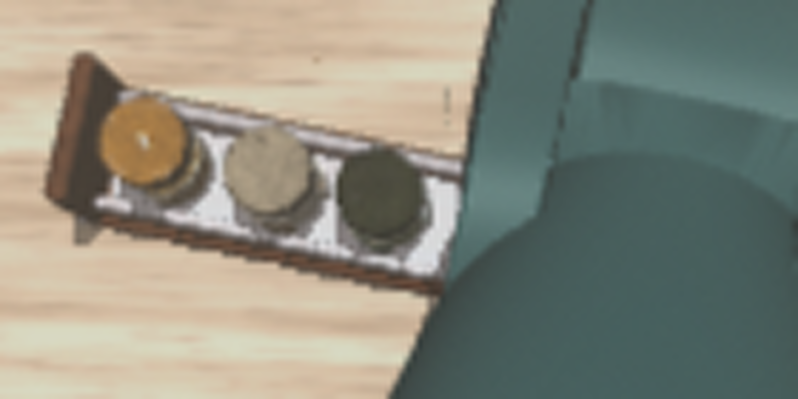

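The fingertips are behind the plate at (505,130) in the crop, above the knob and clear of everything. Next I'll approach slowly until contact.

```bash
python3 -m inch '[0.2,0,0,0,-1,0.2,0,0,0,-1,0.2,0,0,0,-1,0.2,0,0,0,-1,0.1,0,0,0,-1,0.1,0,0,0,-1,0,0,0,0,-1]'>/dev/null; python3 -c "from h import *;rel()"
for i in 1 2 3 4 5; do python3 -m inch '[0.08,0,0,0,-1,0.04,0,0,0,-1]'>/dev/null; python3 -c "from h import *;rel()"; done
```

```text
t 4.62 rack x 0.3 y -80.7 z 106.3 yaw 79.3 toolz [-0.  0. -1.] F x 0.0 y -0.4 z 0.4 w -0.00
t 4.78 rack x 0.3 y -78.1 z 106.3 yaw 79.3 toolz [-0. -0. -1.] F x 0.2 y 0.1 z -0.3 w -0.00
t 4.95 rack x 0.3 y -75.1 z 106.3 yaw 79.3 toolz [-0.  0. -1.] F x -0.5 y 0.6 z -0.8 w 0.00
t 5.12 rack x 0.3 y -72.2 z 106.3 yaw 79.3 toolz [-0. -0. -1.] F x -0.5 y -3.1 z 0.7 w -0.00
t 5.28 rack x 0.3 y -69.2 z 106.3 yaw 79.3 toolz [-0. -0. -1.] F x -0.1 y -3.4 z 0.1 w -0.00
t 5.45 rack x 0.3 y -66.1 z 106.3 yaw 79.3 toolz [ 0. -0. -1.] F x 0.1 y -4.1 z -0.0 w -0.00
```

Contact came at y ≈ −73 as predicted, with 3–4 N of sliding force. I'll push on to the four-jar notch, expected at y ≈ −46.

```bash
python3 -m inch '[0.08,0,0,0,-1,0.08,0,0,0,-1,0.08,0,0,0,-1,0.08,0,0,0,-1,0.08,0,0,0,-1]'>/dev/null; python3 -c "from h import *;rel()"
for i in 1 2 3 4 5 6 7 8 9 10 11 12; do python3 -m inch '[0.06,0,0,0,-1]'>/dev/null; python3 -c "from h import *;rel()"; done
```

```text
t 5.87 rack x 0.3 y -56.0 z 106.3 yaw 79.3 toolz [-0. -0. -1.] F x 0.9 y -3.9 z -0.3 w 0.00
t 5.95 rack x 0.3 y -54.4 z 106.3 yaw 79.3 toolz [ 0. -0. -1.] F x 0.3 y -3.7 z -1.3 w -0.00
t 6.03 rack x 0.3 y -53.0 z 106.3 yaw 79.3 toolz [ 0.  0. -1.] F x -0.3 y -3.4 z -0.6 w 0.00
t 6.12 rack x 0.3 y -51.5 z 106.3 yaw 79.3 toolz [ 0.  0. -1.] F x 1.0 y -2.0 z -0.3 w 0.00
t 6.20 rack x 0.3 y -49.9 z 106.3 yaw 79.3 toolz [ 0.  0. -1.] F x 1.6 y -1.6 z 0.5 w -0.00
t 6.28 rack x 0.3 y -48.4 z 106.3 yaw 79.3 toolz [ 0.     0.001 -1.   ] F x 0.2 y 0.1 z 0.3 w 0.00
t 6.37 rack x 0.2 y -46.8 z 106.3 yaw 79.3 toolz [-0.     0.001 -1.   ] F x -0.5 y -0.5 z -0.0 w 0.00
t 6.45 rack x 0.2 y -45.4 z 106.3 yaw 79.3 toolz [-0.  0. -1.] F x 0.4 y -3.4 z 0.6 w -0.00
t 6.53 rack x 0.2 y -44.7 z 106.3 yaw 79.3 toolz [-0.    -0.002 -1.   ] F x 0.3 y -13.4 z 2.2 w -0.00
t 6.62 rack x 0.2 y -43.6 z 106.3 yaw 79.2 toolz [-0.001 -0.003 -1.   ] F x -0.1 y -11.0 z 2.4 w -0.00
t 6.70 rack x 0.2 y -42.0 z 106.3 yaw 79.2 toolz [-0.001 -0.002 -1.   ] F x -0.9 y -7.8 z 1.8 w 0.00
t 6.78 rack x 0.2 y -40.2 z 106.3 yaw 79.3 toolz [-0.    -0.001 -1.   ] F x 0.4 y -5.4 z 1.0 w -0.00
t 6.87 rack x 0.2 y -38.4 z 106.3 yaw 79.3 toolz [-0.    -0.001 -1.   ] F x -0.9 y -2.8 z 1.5 w 0.00
```

The four-jar notch showed clearly: the push dips from −52, reaches zero near −47, and rises to 13 N at −45. The three-jar notch should therefore dip from ≈ −7, with its centre near −1.5.

```bash
python3 -m inch '[0.07,0,0,0,-1,0.07,0,0,0,-1,0.07,0,0,0,-1,0.07,0,0,0,-1,0.07,0,0,0,-1,0.07,0,0,0,-1,0.07,0,0,0,-1]'>/dev/null; python3 -c "from h import *;rel()"
python3 -m inch '[0.06,0,0,0,-1,0.06,0,0,0,-1,0.06,0,0,0,-1,0.06,0,0,0,-1,0.06,0,0,0,-1]'>/dev/null; python3 -c "from h import *;rel()"
```

```text
t 7.45 rack x 0.2 y -25.8 z 106.3 yaw 79.3 toolz [-0. -0. -1.] F x -0.9 y -4.6 z 2.5 w 0.00
t 7.87 rack x 0.2 y -18.3 z 106.3 yaw 79.3 toolz [-0. -0. -1.] F x -0.7 y -4.1 z 2.5 w -0.00
```

```bash
for i in 1 2 3 4; do python3 -m inch '[0.05,0,0,0,-1]'>/dev/null; python3 -c "from h import *;rel()"; done; python3 -c "
from h import *
p,d=r.grab_frame('side');show('side',p,(230,170,370,275),5.5,'pics/s2.png')"
```

```text
t 7.95 rack x 0.2 y -17.0 z 106.3 yaw 79.3 toolz [-0.  0. -1.] F x -1.1 y -4.1 z 2.4 w 0.00
t 8.03 rack x 0.2 y -15.8 z 106.3 yaw 79.3 toolz [-0. -0. -1.] F x 0.2 y -4.3 z 2.1 w -0.00
t 8.12 rack x 0.2 y -14.6 z 106.3 yaw 79.3 toolz [-0.  0. -1.] F x -1.6 y -4.6 z 2.1 w -0.00
t 8.20 rack x 0.2 y -13.3 z 106.3 yaw 79.3 toolz [-0. -0. -1.] F x -1.8 y -4.0 z 1.7 w -0.00
```

View pics/s2.png

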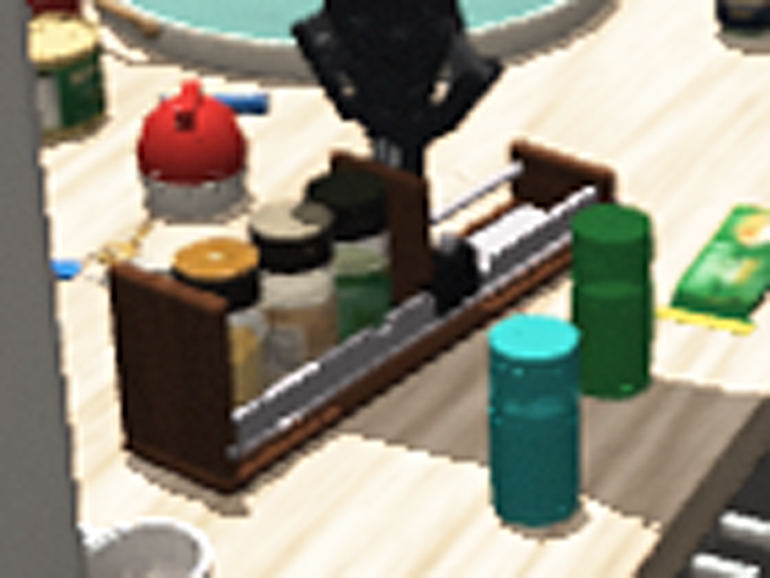

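The jars are upright and being gathered. The knob at (455,265) is just short of the next notch, near (400,325).

```bash
for i in 1 2 3 4 5 6; do python3 -m inch '[0.05,0,0,0,-1]'>/dev/null; python3 -c "from h import *;rel()"; done
```

```text
t 8.33 rack x 0.3 y -12.1 z 106.3 yaw 79.3 toolz [ 0.  0. -1.] F x -1.1 y -4.2 z 1.6 w 0.00
t 8.42 rack x 0.3 y -10.9 z 106.3 yaw 79.3 toolz [ 0. -0. -1.] F x -1.2 y -4.9 z 1.7 w 0.00
t 8.50 rack x 0.3 y -9.6 z 106.3 yaw 79.3 toolz [-0. -0. -1.] F x -0.4 y -4.3 z 1.2 w -0.00
t 8.58 rack x 0.3 y -8.3 z 106.3 yaw 79.3 toolz [ 0. -0. -1.] F x -0.5 y -4.5 z 1.5 w 0.00
t 8.67 rack x 0.2 y -7.0 z 106.3 yaw 79.3 toolz [ 0.  0. -1.] F x -1.3 y -2.2 z 1.4 w -0.00
t 8.75 rack x 0.3 y -5.7 z 106.3 yaw 79.3 toolz [ 0.  0. -1.] F x -0.9 y -2.7 z -0.2 w 0.00
```

Dip has begun. Now in smaller steps.

```bash
for i in 1 2 3; do python3 -m inch '[0.04,0,0,0,-1]'>/dev/null; python3 -c "from h import *;rel()"; done;  python3 -m inch '[0,0,0,0,-1,0,0,0,0,-1]'>/dev/null; python3 -c "from h import *;rel()"
```

```text
t 8.83 rack x 0.2 y -4.7 z 106.3 yaw 79.3 toolz [ 0.  0. -1.] F x -0.5 y -1.5 z 0.5 w -0.00
t 8.92 rack x 0.2 y -3.7 z 106.3 yaw 79.3 toolz [ 0.  0. -1.] F x 0.2 y -0.8 z 0.8 w 0.00
t 9.00 rack x 0.3 y -2.6 z 106.3 yaw 79.3 toolz [ 0.  0. -1.] F x -0.2 y -0.7 z 0.2 w -0.00
t 9.17 rack x 0.3 y -2.7 z 106.3 yaw 79.3 toolz [ 0.  0. -1.] F x 0.5 y -0.4 z -1.0 w -0.00
```

The force has dropped to zero, so the pin has drawn the stop in. I'll back off along −y, rise and look.

```bash
python3 -m inch '[-0.1,0,0,0,-1,-0.3,0,0,0,-1,-0.6,0,0,0,-1,-0.6,0,0,0,-1,0,0,-0.6,0,-1,0,0,-0.9,0,-1,0,0,-0.9,0,-1,0,0,-0.9,0,-1,0,0,-0.9,0,-1,0,0,-0.9,0,-1]'>/dev/null
python3 -m inch '[-0.9,0,0,0,-1,-0.9,0,0,0,-1,-0.9,0,0,0,-1,-0.9,0,0,0,-1,-0.9,0,0,0,-1,-0.9,0,0,0,-1,-0.9,0,0,0,-1,-0.9,0,0,0,-1,-0.9,0,0,0,-1,-0.9,0,0,0,-1,-0.9,0,0,0,-1,-0.9,0,0,0,-1]'>/dev/null
python3 -m inch '[0,0,0,0,-1,0,0,0,0,-1]'>/dev/null
python3 - <<'E'
from h import *
rel()
ims=[]
for n,b in(("top",(220,140,360,210)),("side",(230,190,370,260))):
    p,d=r.grab_frame(n);ims.append(cv2.resize(p[b[1]:b[3],b[0]:b[2],::-1],(600,300),interpolation=cv2.INTER_CUBIC))
    if n=="top":
        X=cloud(n,d);roi=np.zeros((400,640),bool);roi[145:206,222:356]=1
        q=roi&(X[...,2]>100)&(X[...,2]<125)
        k,l,st,ce=cv2.connectedComponentsWithStats(q.astype(np.uint8))
        for i in range(1,k):
            if st[i,4]>8:
                c=X[l==i].mean(0);print(st[i,4],"rack x %.1f y %.1f z %.1f"%((c[:2]-O)@XH,(c[:2]-O)@Y,c[2]))
        for nm,(u,v) in dict(herb=(463,187),salt=(429,221),cup=(195,184)).items():print(nm,X[v,u].round(1))
cv2.imwrite("pics/f.png",np.vstack(ims))
E
```

```text
t 11.17 rack x 0.2 y -314.0 z 233.6 yaw 79.2 toolz [-0.  0. -1.] F x -0.0 y 0.2 z 0.1 w 0.00
132 rack x 0.4 y 161.2 z 110.3
678 rack x -1.2 y 77.5 z 109.0
herb [ 387.3 -139.7  701.7]
salt [344.8 -96.2 708.2]
cup [446.4 389.1  13.9]
```

View pics/f.png

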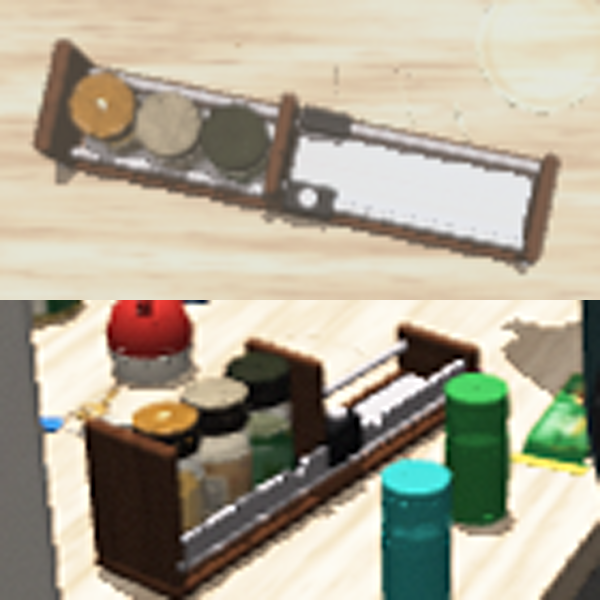

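```bash
python3 - <<'E'
from h import *
p,d=r.grab_frame("top")
def plate(p,d,a,b):
    X=cloud("top",d);ry=(X[...,:2]-O)@Y;rx=(X[...,:2]-O)@XH
    h=cv2.cvtColor(p,cv2.COLOR_RGB2HSV).astype(int)
    m=(X[...,2]>100)&(X[...,2]<120)&(ry>a)&(ry<b)&(abs(rx)<40)
    m2=m&((h[...,0]<12)|(h[...,0]>170))&(h[...,1]>90)
    w=m&(abs(rx)>20)
    print("plate y",ry[m2].mean(),m2.sum(),"outer parts",ry[w].mean(),w.sum())
    k=(X[...,2]>44)&(X[...,2]<75)&(rx<-15)&(rx>-45)&(ry>a-45)&(ry<b)&(p.min(-1)>150)
    print("knob",rx[k].mean(),ry[k].mean(),X[...,2][k].round(1))
z=np.load("pics/top0.npz");plate(z["p"],z["d"],-75,-40);plate(p,d,-2,28)
E
```

```text
plate y -57.27436614278602 32 outer parts -57.23345513580264 34
knob -25.48167073143968 -80.66433991577449 [67.  67.7 55.3 67.1 67.4 66.1 70.5 64.7 70.  68.7 67.7 68.4 66.  66.4]
plate y 15.430760746381463 28 outer parts 14.426809543102666 31
knob -25.66265651849543 -6.873843352659504 [52.4 59.7 61.6 63.  63.4 61.9 56.4 63.3 64.3 62.3 61.9 57.  59.5 63.1
 64.  62.2]
```

Plate centre is at y ≈ 14.4–15.4 mm (expected 14.5), and the knob has dropped from about 67 to 62 mm, so the pin is in the notch. I'm handing in.

```bash
python3 -c "
from workcell import r
print(r.job_done())"
```

```text
the job is handed in; nothing more can be done
None
```

The end stop is in the three-jar notch with the three jars gathered against the end panel, and I have handed the job in. No verdict was reported. I pushed only the stop's outer face, with shut fingertips. I went through the four-jar notch, stopped when the push force fell to zero at the three-jar notch, and then backed away.

- **Stop position:** the plate centre measured rack y = 14.4–15.4 mm, against 14.5 mm expected.
- **Pin:** the knob sat about 5 mm lower than at the start (about 67 to 62 mm), so the pin has dropped in.
- **Jars:** in the last pictures all three stand upright in a row between the stop and the panel.
- **Forces:** the highest push I read was about 13 N, on leaving the four-jar notch. The wrist force was near zero at the end, with the hand clear of the rack.
- **Things beside the rack:** the cup had not moved. The arm hid the herb jar and salt shaker in the final top view, so I could not re-measure them. The tool only passed them at height (fingertips above 200 mm), and I noticed no sign of contact.

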